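# Check a gauge case's lid stay

### The job

Check the lid stay of the grey gauge case: raise the lid until the folding stay snaps straight and locks, without wrenching the lid against the taut stay, then let go so the lid stands on the stay alone for a full second. Then push the stay's knuckle pin back and down to break the joint, and lower the lid gently until it is fully shut; never let it drop, and leave the other things on the bench and the brass sleeve in the case where they are.

Things in the scene. Friction and masses are not known exactly. Their poses are not given: they have to be found in the camera images.
- case: Grey sheet-steel gauge case fixed on the bench: 200 deep (its x) by 300 wide (its y) by 110 tall, walls 6, open on top under its lid. Origin: centre of the underside; x points to the hinge side (away from the robot), y to the side where the stay is, z up. A thin black insert and a loose brass sleeve are inside.
- case_hinge (a point): Middle of the lid's hinge line, on the case's far top edge (100 along case x, 110 up). The hinge line runs along case y.
- lid (a joint): Lid angle, rad: 0 shut, grows as the front edge rises. Lid 200 x 300 x 6, 0.7 to 0.9 kg, hinge friction 0.42 N m. The stay stops it somewhere from 0.95 to 1.3, differing from case to case (its foot is bolted in an adjusting slot): feel for it. With the stay broken, friction holds the lid above about 0.85; let go below about 0.6, it falls.
- lid_handle (a point): Middle of the round steel handle bar, 12 diameter, 98 clear between its two arms, parallel to case y, 245 from the hinge line, 45 in front of the lid's front edge (39 clear), 113 above the bench when shut. Pinch it across from above; it turns between the pads as the lid swings, so the hand can point down all the way.
- stay_pin (a point): Middle of the stay's knuckle pin, a steel round bar 14 diameter, 52 long, parallel to case y, 90 off the mid plane. Locked, it stands above the rim, well in front of the lid. To break: push it towards hinge and down, square to the stay, with shut fingertips from front and above (hand tilted about 40 degrees), 2 to 6 N, by 28 to 38; pushed under 25 it may relock.
- stay_knuckle (a joint): Fold angle of the stay's middle joint, rad: near 0 (+-0.4) with the lid shut, 2.25 with the links in line, 2.5 locked past straight at its stop. Two links 76 long; the lower pivots on the case's side wall 18 below the rim and 153 to 177 in front of the hinge line. A light spring takes the joint past straight once the stay is pulled taut; not taut, it does not lock.
- stay_bush (a joint): Strain of the rubber mount under the stay's foot, m: positive when the stay is pulled, 20 N per mm along the stay, damaged beyond 3 mm. Raising the lid against the taut stay, the hand feels extra force rise by 1 to 3 N per mm at the handle: 6 to 10 N is enough to lock, over 20 N damages the mount.
- sleeve: Brass sleeve, 44 outer diameter, 36 tall, standing loose on the case's insert; origin centre of its underside. Leave it.
- calculator: Desk calculator, 140 x 80 x 18, on the left of the bench. Leave it.
- shaker: Grey shaker bottle, 76 diameter, 190 tall, on the left. Leave it.
- tape: Tape roll, 90 diameter, 25 tall, on the right. Leave it.
- carton: Small cardboard carton, 110 x 70 x 45, on the right. Leave it.
- red_pack: Flat red pack, 150 x 65 x 16, on the left near the robot. Leave it.
- driver: Black-handled screwdriver, 170 long, lying beside the case on the side away from the stay, parallel to its side wall or nearly. Leave it.

How it is judged:
By the outcome, as a careful person would: the job done as asked, in the order asked, and still so for the second after the job is handed in, with the robot touching nothing.
It also fails if it takes over 72 s, if anything falls off the work surface, if the arm or the gripper's body presses on something with over 40 N, if the wrist force passes 120 N, or if a joint passes its speed limit or range.

### The arm

A 6-joint arm with a two-finger parallel gripper is mounted at the origin on the work surface. World frame = base frame: x ahead of the robot, y to its left, z up, the work surface at z = 0. Lengths are in mm, angles in rad, forces in N, time in s.
With the tool pointing down it reaches from about 300 to 875 mm from the base axis. Payload 4.2 kg.
Tool frame: the origin (TCP) lies midway between the tips of the shut fingers; the grasp point (between the pads) lies 19 mm behind it; z points along the fingers, y is the line along which they close (so a half turn about z gives the same grasp; the last joint's range is limited). The gripper opens to 85 mm and grips with 20 to 120 N. Pads are 22 mm wide; open, the fingers measure 114 mm over their backs; the gripper's body (76 mm by 85 mm) begins 54 mm behind the grasp point. The pads swing forward as they close: fully open they stand 13 mm farther back than shut.
Start: joints at [-1.322, 0.32, 1.565, -0, 1.257, -0.02], TCP at [152.708, -554.366, 231.338] pointing down, gripper open.
Joint ranges: [-3.11, 3.11], [-0.84, 2.01], [0.21, 2.61], [-1.34, 4.49], [0.05, 2.63], [-2.56, 2.56]. Speed limits (rad/s): [2.57, 2.57, 3.14, 3.14, 3.14, 3.14].

### API

Orientations are given as a rotation vector (axis times angle).
In Python, from workcell import robot gives the robot as it stands.
- The arm moves only by the shell command python3 -m creep 'ROWS' [FORCE]. ROWS is JSON, a list of rows, each an object of numbers: "dx", "dy", "dz": the shift along the world's x, y, z in units of 0.025 m (1.0 is 0.025 m); "ax", "ay", "az": the turn, a rotation vector about the world's x, y, z in units of 5 degrees (1.0 is 5 degrees); "hand": the closure, from -1 (fully open) to 1 (shut), so that 0 is half open. A call has 1 to 10 rows; each row shifts and turns the commanded pose from where the row before left it; what a row does not reach is not made up. A row lasts 1/10 s, in which the tool goes at most 50 mm and 8.59 degrees, less where a joint would pass 70% of its speed; a pose out of reach is approached as far as the arm can. A call with a number of a shift or a turn outside -1 to 1 is refused whole. A call with a gripper value outside its range is refused whole. The fingers move at their own pace and stop on an object; FORCE is the grip in N (left out, the last holds). Time passes only in rows, so rows that do not move let the fingers close. It gives the time, the measured TCP pose, the force, the opening and the grip force at its end, in the units of the state.
- robot.read_state(): the state, without advancing time (a new reading comes with each control period).
- robot.read_camera(name): name is "scene" or "top"; returns a dict with "img" (480x640x3 uint8, blue, green, red), "fx", "fy", "cx", "cy" (pixels), "k1" (the pictures are not rectified: a ray, as slopes to the right and down, at radius r is drawn at 1 + k1 r^2 times it, then the intrinsics apply), "cam_to_world" (4x4, takes a point from camera to world coordinates). Camera axes: x right, y down, z forward; pixel columns grow to the right and rows downward; lengths in mm; the calibration is good to about 2 mm. A picture is of the moment at which its call begins. There is no depth.
- robot.hand_in(): hands the job in; it is judged then, once.
Trained networks look in a picture, given as the dict that the camera call returned (one of the last four; its "shot" number tells which), for a name from the list of things; names that differ only in an ending like _2 or _b are one class to them, and where a whole thing is asked for, a point or a joint stands for the part that bears it (a point fixed in the world has none). Each returns a list of dicts, best first, with "score" (0 to 1); they miss things now and then, are a little off and sometimes report something else, mostly with a low value. They report only what shows in the picture. A call takes as long as a camera call.
- robot.spot_in(picture, label): "rect" ([left, top, width, height] in pixels, round what is visible of it).
- robot.pinpoint(picture, label): "pixel" ([column, row] in pixels: a listed point, or the origin of a listed thing).
The state is a dict: "clock": time; "joint_positions": joint angles; "qd": joint speeds; "tau": joint torques, N m; "position": TCP position; "eef_rot": TCP orientation; "contact_force": force on the tool from outside, world axes, zero at the start; "ft_torque": the same for the moment, N m; "width": opening from 0.0 (shut) to 1.0 (fully open); "gripper_force": force on a finger pad.
Only numpy, scipy, OpenCV 4.12 (cv2) and the standard library are available. Lean on these libraries where they do the work, as an engineer would, in place of code of your own. Each camera call takes 0.05 s, during which the arm holds its last target. There are 200 camera calls.

## Working session

There is one attempt and no reset: what is moved stays moved. The work goes in short steps, Python scripts to look and compute and a shell command to move; the robot and the scene stay as the last step left them, time stands still between calls to the robot, and variables do not carry over. Pictures are saved under pics/ and viewed, at most 10 in all, crops included, and the job is handed in when it is done.

```bash
mkdir -p pics; cat > h.py <<'E'
import numpy as np, cv2
from workcell import robot
def ray(p,px):
    K=np.array([[p['fx'],0,p['cx']],[0,p['fy'],p['cy']],[0,0,1.]])
    x,y=(px[0]-p['cx'])/p['fx'],(px[1]-p['cy'])/p['fy']
    u=cv2.undistortPoints(np.array([[px]],float),K,np.array([p['k1'],0,0,0,0.]))[0,0]
    T=np.array(p['cam_to_world']); return T[:3,3],T[:3,:3]@np.array([u[0],u[1],1])
def onz(p,px,z):
    o,d=ray(p,px); return o+d*(z-o[2])/d[2]
def tri(a,b):
    (o,d),(q,e)=a,b; d=d/np.linalg.norm(d);e=e/np.linalg.norm(e)
    s=np.linalg.lstsq(np.c_[d,-e],q-o,rcond=None)[0]
    A,B=o+d*s[0],q+e*s[1]; return (A+B)/2,np.linalg.norm(A-B)
def st():
    s=robot.read_state(); print(s['clock'],np.round(s['position'],1),np.round(s['eef_rot'],3),np.round(s['contact_force'],1),s['width'],s['gripper_force'])
E
python3 - <<'E'
from h import *
P={n:robot.read_camera(n) for n in('scene','top')}
for n,p in P.items(): cv2.imwrite(f'pics/{n}0.png',p['img']); print(n,np.round(p['cam_to_world'],2).tolist())
for l in('case','case_hinge','lid_handle','stay_pin'):
    R=[]
    for n,p in P.items():
        r=robot.pinpoint(p,l); print(l,n,[(np.round(x['pixel'],1),round(x['score'],2)) for x in r[:2]])
        if r: R.append(ray(p,r[0]['pixel'])); print(onz(p,r[0]['pixel'],{'case':0,'case_hinge':110}.get(l,113)))
    if len(R)==2: print('tri',tri(*R))
st()
E
```

```text
scene [[0.8, 0.48, -0.37, 947.02], [0.6, -0.62, 0.51, -578.43], [0.01, -0.62, -0.78, 968.18], [0.0, 0.0, 0.0, 1.0]]
top [[-0.02, -1.0, 0.06, 459.6], [-1.0, 0.02, 0.01, -1.78], [-0.01, -0.06, -1.0, 1240.3], [0.0, 0.0, 0.0, 1.0]]
case scene [(array([330.4, 299.2]), 0.71), (array([171., 348.]), 0.31)]
[614.71227076 -82.76098239   0.        ]
case top [(array([360.7, 206.1]), 0.55)]
[614.31074025 -78.24115857   0.        ]
tri (array([613.94535825, -79.34853098,  -5.02561807]), np.float64(2.5418191818591334))
case_hinge scene [(array([375.9, 286.1]), 0.74)]
[712.48656394 -50.65134354 110.        ]
case_hinge top [(array([353.6, 154.6]), 0.63), (array([511.5, 198.2]), 0.47)]
[711.15539695 -58.63559135 110.        ]
tri (array([712.09119421, -56.62251456, 116.50987889]), np.float64(5.775348558685499))
lid_handle scene [(array([280.8, 249.6]), 0.65)]
[ 481.68529331 -102.38376023  113.        ]
lid_handle top [(array([375.1, 267.2]), 0.88)]
[471.31206184 -98.89646174 113.        ]
tri (array([473.53111493, -98.01373507, 102.02007357]), np.float64(5.570138546000702))
stay_pin scene [(array([233.3, 414.2]), 0.62)]
[ 659.55321926 -450.97378272  113.        ]
stay_pin top []
0.5 [ 152.7 -554.3  231.3] [3.113 0.421 0.   ] [ 0.3  0.2 -0.4] 0.9969889175436394 0.0
```

View pics/top0.png

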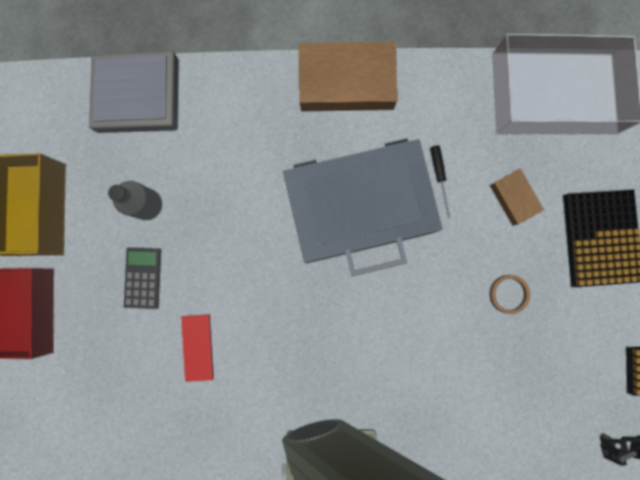

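View pics/scene0.png

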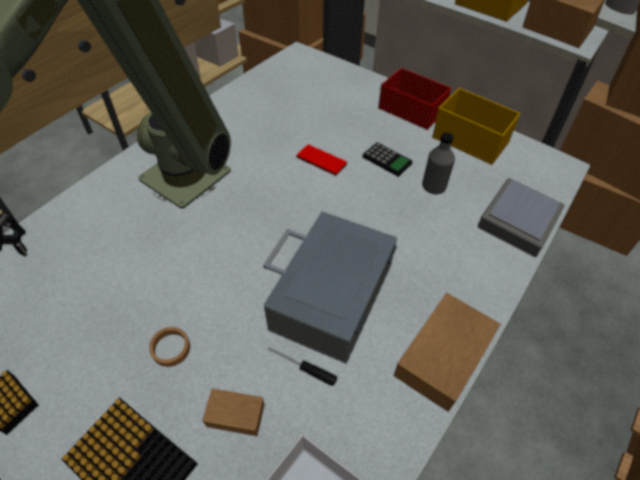

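The top view shows the shut case turned about 12°: lid corners (284,171), (419,140), (441,230), (305,262), and the handle bar from (352,274) to (406,263). The scene view agrees with this.

```bash
python3 - <<'E'
from h import *
p=robot.read_camera('top'); g=cv2.cvtColor(p['img'],cv2.COLOR_BGR2GRAY)
c=np.float32([[284,171],[419,140],[441,230],[305,262],[379,269]])
W=np.array([onz(p,x,116)[:2] for x in c]); 
obj=np.array([[100,150],[100,-150],[-100,-150],[-100,150]],float)
A=W[:4]; a0=A.mean(0);U,S,V=np.linalg.svd(obj.T@(A-a0)); R=(U@V).T
yaw=np.arctan2(R[1,0],R[0,0]); print(np.round(W,1),'center',a0,'yaw deg',np.degrees(yaw)); print('res',np.round(A-a0-obj@R.T,1))
for n,v in dict(hinge=(100,0),handle=(-145,0),pin_y=(-145,90)).items(): print(n,a0+R@np.array(v))
# edge-based angle
m=cv2.inRange(cv2.cvtColor(p['img'],cv2.COLOR_BGR2HSV),(100,30,60),(130,120,150))
m[:, :270]=0;m[:,455:]=0;m[:135]=0;m[285:]=0
m=cv2.morphologyEx(m,cv2.MORPH_OPEN,np.ones((15,15)))
k=max(cv2.findContours(m,0,1)[0],key=cv2.contourArea); print(cv2.minAreaRect(k),cv2.boxPoints(cv2.minAreaRect(k)))
from scipy.spatial.transform import Rotation as Ro
s=robot.read_state(); print(Ro.from_rotvec(s['eef_rot']).as_matrix().round(3)); st()
E
```

```text
[[ 677.1   89.3]
 [ 739.5 -198.1]
 [ 546.9 -238.8]
 [ 484.4   47.3]
 [ 467.4 -106.7]] center [611.99396927 -75.04991002] yaw deg 12.237031357538013
res [[-0.8 -3.4]
 [-2.   2.4]
 [ 0.9  4. ]
 [ 1.9 -3. ]]
hinge [709.72187996 -53.85426253]
handle [ 470.28849878 -105.78359887]
pin_y [451.21241604 -17.82847925]
((361.5011901855469, 198.8046112060547), (95.39855194091797, 139.9700164794922), 76.29303741455078) [[282.2067  169.04718]
 [418.1904  135.8804 ]
 [440.7957  228.56204]
 [304.81198 261.72882]]
[[ 0.964  0.266 -0.   ]
 [ 0.266 -0.964 -0.   ]
 [-0.     0.    -1.   ]]
0.55 [ 152.7 -554.4  231.3] [ 3.113  0.421 -0.   ] [ 1.3  0.4 -0.9] 1.0034382081226063 0.0
```

```bash
R='' ; python3 -m creep '[{"dx":0.7,"dy":0.99,"az":0.96,"hand":0.2},{"dx":0.7,"dy":0.99,"az":0.96,"hand":0.2},{"dx":0.7,"dy":0.99,"az":0.96,"hand":0.2},{"dx":0.7,"dy":0.99,"az":0.96,"hand":0.2},{"dx":0.7,"dy":0.99,"az":0.96,"hand":0.2},{"dx":0.7,"dy":0.99,"az":0.96,"hand":0.2},{"dx":0.7,"dy":0.99,"az":0.96,"hand":0.2},{"dx":0.7,"dy":0.99,"az":0.96,"hand":0.2},{"dx":0.7,"dy":0.99,"az":0.96,"hand":0.2}]' 
python3 -m creep '[{"dx":0.7,"dy":0.99,"az":0.96,"hand":0.2},{"dx":0.7,"dy":0.99,"az":0.96,"hand":0.2},{"dx":0.7,"dy":0.99,"az":0.96,"hand":0.2},{"dx":0.7,"dy":0.99,"az":0.96,"hand":0.2},{"dx":0.7,"dy":0.99,"az":0.96,"hand":0.2},{"dx":0.7,"dy":0.99,"az":0.96,"hand":0.2},{"dx":0.7,"dy":0.99,"az":0.96,"hand":0.2},{"dx":0.7,"dy":0.99,"az":0.96,"hand":0.2},{"dx":0.7,"dy":0.99,"az":0.96,"hand":0.2}]'
python3 -m creep '[{"hand":0.2},{"hand":0.2}]'
python3 - <<'E'
from h import *
from scipy.spatial.transform import Rotation as Ro
st();s=robot.read_state(); print(Ro.from_rotvec(s['eef_rot']).as_matrix().round(3),s['joint_positions'])
E
```

```text
0.55 [ 152.7 -554.4  231.3] [ 3.113  0.421 -0.   ] [ 1.3  0.4 -0.9] 1.0034382081226063 0.0
[[ 0.964  0.266 -0.   ]
 [ 0.266 -0.964 -0.   ]
 [-0.     0.    -1.   ]] [-1.32200890e+00  3.19618969e-01  1.56451578e+00 -3.47679331e-05
  1.25741309e+00 -1.99856465e-02]schema error: expected keys dx, dy, dz, ax, ay, az, hand
schema error: expected keys dx, dy, dz, ax, ay, az, hand
schema error: expected keys dx, dy, dz, ax, ay, az, hand
```

```bash
python3 -m creep '[{"dx":0.7,"dy":0.99,"dz":0,"ax":0,"ay":0,"az":0.96,"hand":0.2},{"dx":0.7,"dy":0.99,"dz":0,"ax":0,"ay":0,"az":0.96,"hand":0.2},{"dx":0.7,"dy":0.99,"dz":0,"ax":0,"ay":0,"az":0.96,"hand":0.2},{"dx":0.7,"dy":0.99,"dz":0,"ax":0,"ay":0,"az":0.96,"hand":0.2},{"dx":0.7,"dy":0.99,"dz":0,"ax":0,"ay":0,"az":0.96,"hand":0.2},{"dx":0.7,"dy":0.99,"dz":0,"ax":0,"ay":0,"az":0.96,"hand":0.2},{"dx":0.7,"dy":0.99,"dz":0,"ax":0,"ay":0,"az":0.96,"hand":0.2},{"dx":0.7,"dy":0.99,"dz":0,"ax":0,"ay":0,"az":0.96,"hand":0.2},{"dx":0.7,"dy":0.99,"dz":0,"ax":0,"ay":0,"az":0.96,"hand":0.2}]' 30
python3 -m creep '[{"dx":0.7,"dy":0.99,"dz":0,"ax":0,"ay":0,"az":0.96,"hand":0.2},{"dx":0.7,"dy":0.99,"dz":0,"ax":0,"ay":0,"az":0.96,"hand":0.2},{"dx":0.7,"dy":0.99,"dz":0,"ax":0,"ay":0,"az":0.96,"hand":0.2},{"dx":0.7,"dy":0.99,"dz":0,"ax":0,"ay":0,"az":0.96,"hand":0.2},{"dx":0.7,"dy":0.99,"dz":0,"ax":0,"ay":0,"az":0.96,"hand":0.2},{"dx":0.7,"dy":0.99,"dz":0,"ax":0,"ay":0,"az":0.96,"hand":0.2},{"dx":0.7,"dy":0.99,"dz":0,"ax":0,"ay":0,"az":0.96,"hand":0.2},{"dx":0.7,"dy":0.99,"dz":0,"ax":0,"ay":0,"az":0.96,"hand":0.2},{"dx":0.7,"dy":0.99,"dz":0,"ax":0,"ay":0,"az":0.96,"hand":0.2},{"dx":0,"dy":0,"dz":0,"ax":0,"ay":0,"az":0,"hand":0.2}]'
python3 - <<'E'
from h import *
from scipy.spatial.transform import Rotation as Ro
st();s=robot.read_state(); print(Ro.from_rotvec(s['eef_rot']).as_matrix().round(3),s['joint_positions'])
E
```

```text
clock: 1.45
position: [310.8, -330.6, 231.5]
eef_rot: [2.737, 1.542, 0.0]
contact_force: [1.2, -0.7, 0.7]
width: 0.403
gripper_force: 0.0
clock: 2.45
position: [469.4, -106.6, 231.4]
eef_rot: [1.976, 2.442, 0.002]
contact_force: [-0.9, 0.0, 0.3]
width: 0.399
gripper_force: 0.0
2.45 [ 469.4 -106.6  231.4] [1.976e+00 2.442e+00 2.000e-03] [-0.9  0.   0.3] 0.3989019076417715 0.0
[[-0.209  0.978  0.001]
 [ 0.978  0.209  0.001]
 [ 0.001  0.001 -1.   ]] [-2.48017845e-01  1.71456260e-01  1.76792523e+00  1.25034308e-03
  1.20116244e+00 -4.58908704e-01]
```

```bash
python3 -m creep '[{"dx":0,"dy":0,"dz":-0.91,"ax":0,"ay":0,"az":0,"hand":0.2},{"dx":0,"dy":0,"dz":-0.91,"ax":0,"ay":0,"az":0,"hand":0.2},{"dx":0,"dy":0,"dz":-0.91,"ax":0,"ay":0,"az":0,"hand":0.2},{"dx":0,"dy":0,"dz":-0.91,"ax":0,"ay":0,"az":0,"hand":0.2},{"dx":0,"dy":0,"dz":-0.91,"ax":0,"ay":0,"az":0,"hand":0.2},{"dx":0,"dy":0,"dz":-0.91,"ax":0,"ay":0,"az":0,"hand":0.2},{"dx":0,"dy":0,"dz":0,"ax":0,"ay":0,"az":0,"hand":0.2}]'
python3 -m creep '[{"dx":0,"dy":0,"dz":0,"ax":0,"ay":0,"az":0,"hand":0.5},{"dx":0,"dy":0,"dz":0,"ax":0,"ay":0,"az":0,"hand":0.7},{"dx":0,"dy":0,"dz":0,"ax":0,"ay":0,"az":0,"hand":1},{"dx":0,"dy":0,"dz":0,"ax":0,"ay":0,"az":0,"hand":1},{"dx":0,"dy":0,"dz":0,"ax":0,"ay":0,"az":0,"hand":1}]' 30
python3 - <<'E'
from h import *
p=robot.read_camera('scene'); cv2.imwrite('pics/s1.png',cv2.resize(p['img'][150:370,180:460],None,fx=2.5,fy=2.5))
E
```

```text
clock: 3.15
position: [465.2, -108.9, 92.5]
eef_rot: [-1.979, -2.433, 0.005]
contact_force: [-0.6, -0.6, 0.6]
width: 0.397
gripper_force: 0.0
clock: 3.65
position: [472.2, -108.8, 96.8]
eef_rot: [1.977, 2.43, 0.01]
contact_force: [8.4, 3.0, -5.7]
width: 0.123
gripper_force: 29.2
```

View pics/s1.png

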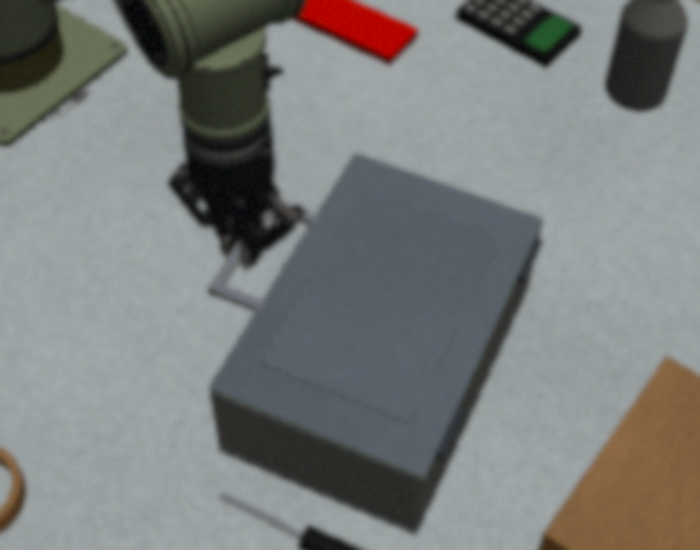

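The handle is pinched (opening about 10.5 mm) and nothing else is disturbed. Next I raise the lid along its arc, up to 0.8 rad.

```bash
python3 -m creep '[{"dx":0.008,"dy":0.002,"dz":0.392,"ax":0,"ay":0,"az":0,"hand":1},{"dx":0.023,"dy":0.005,"dz":0.391,"ax":0,"ay":0,"az":0,"hand":1},{"dx":0.038,"dy":0.008,"dz":0.39,"ax":0,"ay":0,"az":0,"hand":1},{"dx":0.053,"dy":0.012,"dz":0.388,"ax":0,"ay":0,"az":0,"hand":1},{"dx":0.069,"dy":0.015,"dz":0.386,"ax":0,"ay":0,"az":0,"hand":1}]'
python3 -m creep '[{"dx":0.084,"dy":0.018,"dz":0.383,"ax":0,"ay":0,"az":0,"hand":1},{"dx":0.098,"dy":0.021,"dz":0.379,"ax":0,"ay":0,"az":0,"hand":1},{"dx":0.113,"dy":0.024,"dz":0.374,"ax":0,"ay":0,"az":0,"hand":1},{"dx":0.128,"dy":0.028,"dz":0.37,"ax":0,"ay":0,"az":0,"hand":1},{"dx":0.142,"dy":0.031,"dz":0.364,"ax":0,"ay":0,"az":0,"hand":1}]'

```

```text
clock: 4.2
position: [478.0, -107.5, 145.9]
eef_rot: [1.976, 2.429, 0.013]
contact_force: [12.5, 3.7, -9.8]
width: 0.127
gripper_force: 29.9
clock: 4.7
position: [493.5, -104.1, 192.2]
eef_rot: [1.975, 2.428, 0.018]
contact_force: [19.8, 4.7, -15.7]
width: 0.128
gripper_force: 30.4
```

```bash
python3 -m creep '[{"dx":0.256,"dy":0.054,"dz":0.308,"ax":0,"ay":0,"az":0,"hand":1},{"dx":0.27,"dy":0.057,"dz":0.301,"ax":0,"ay":0,"az":0,"hand":1},{"dx":0.284,"dy":0.06,"dz":0.294,"ax":0,"ay":0,"az":0,"hand":1},{"dx":0.267,"dy":0.058,"dz":0.296,"ax":0,"ay":0,"az":0,"hand":1},{"dx":0.28,"dy":0.06,"dz":0.288,"ax":0,"ay":0,"az":0,"hand":1}]'
cat >> h.py <<'E'
H=np.array([709.7,-53.9,110.]);cx=np.array([.977,.211,0])
def lid():
    s=robot.read_state();g=np.array(s['position'])+np.array([0,0,19.])-H; f=np.array(s['contact_force'])
    d=g@cx; th=np.arctan2(g[2],-d)-3/245; a=th
    r=np.array([*(cx[:2]*np.cos(a)),-np.sin(a)]); t=np.array([*(cx[:2]*np.sin(a)),np.cos(a)])
    print('t',round(s['clock'],2),'th %.3f R %.1f rad %.1f tan %.1f'%(th,np.hypot(d,g[2]),f@r,f@t),f.round(1),np.round(s['position'],1))
E
python3 -c "from h import *;lid()"
```

```text
clock: 5.2
position: [512.5, -99.7, 228.2]
eef_rot: [-1.973, -2.43, 0.024]
contact_force: [-23.9, -8.5, 11.2]
width: 0.129
gripper_force: 32.6
t 5.2 th 0.584 R 244.4 rad -27.2 tan -4.5 [-23.9  -8.5  11.2] [512.5 -99.7 228.2]
```

```bash
python3 -m creep '[{"dx":0.191,"dy":0.041,"dz":0.343,"ax":0,"ay":0,"az":0,"hand":1},{"dx":0.203,"dy":0.044,"dz":0.334,"ax":0,"ay":0,"az":0,"hand":1},{"dx":0.215,"dy":0.046,"dz":0.324,"ax":0,"ay":0,"az":0,"hand":1},{"dx":0.226,"dy":0.049,"dz":0.313,"ax":0,"ay":0,"az":0,"hand":1},{"dx":0.237,"dy":0.051,"dz":0.303,"ax":0,"ay":0,"az":0,"hand":1},{"dx":0,"dy":0,"dz":0,"ax":0,"ay":0,"az":0,"hand":1}]'
python3 -c "from h import *;lid()"
```

```text
clock: 5.8
position: [546.3, -92.3, 270.3]
eef_rot: [1.981, 2.438, -0.002]
contact_force: [-6.3, -2.1, 5.3]
width: 0.122
gripper_force: 30.9
t 5.8 th 0.806 R 245.6 rad -8.4 tan -1.1 [-6.3 -2.1  5.3] [546.3 -92.3 270.3]
```

```bash
python3 -m creep '[{"dx":0.144,"dy":0.031,"dz":0.129,"ax":0,"ay":0,"az":0,"hand":1},{"dx":0.144,"dy":0.031,"dz":0.129,"ax":0,"ay":0,"az":0,"hand":1},{"dx":0.144,"dy":0.031,"dz":0.129,"ax":0,"ay":0,"az":0,"hand":1},{"dx":0.144,"dy":0.031,"dz":0.129,"ax":0,"ay":0,"az":0,"hand":1},{"dx":0.144,"dy":0.031,"dz":0.129,"ax":0,"ay":0,"az":0,"hand":1}]'
python3 -c "from h import *;lid()"
python3 -m creep '[{"dx":0.076,"dy":0.016,"dz":0.06,"ax":0,"ay":0,"az":0,"hand":1},{"dx":0.076,"dy":0.016,"dz":0.06,"ax":0,"ay":0,"az":0,"hand":1},{"dx":0,"dy":0,"dz":0,"ax":0,"ay":0,"az":0,"hand":1}]' >/dev/null
python3 -c "from h import *;lid()"
```

```text
clock: 6.3
position: [562.7, -88.7, 285.6]
eef_rot: [-1.98, -2.436, 0.006]
contact_force: [-6.3, -1.1, 2.2]
width: 0.126
gripper_force: 30.3
t 6.3 th 0.899 R 246.2 rad -5.7 tan -3.6 [-6.3 -1.1  2.2] [562.7 -88.7 285.6]
t 6.6 th 0.921 R 246.4 rad -8.3 tan -2.0 [-6.2 -2.3  5.4] [566.9 -87.8 289. ]
```

```bash
cat >> h.py <<'E'
def ok(lim=-7):
    import sys
    lid(); s=robot.read_state();g=np.array(s['position'])+np.array([0,0,19.])-H;th=np.arctan2(g[2],-(g@cx))
    sys.exit(0 if np.array(s['contact_force'])@[*(cx[:2]*np.sin(th)),np.cos(th)]>lim else 1)
E
C='python3 -c "from h import *;ok()"'
python3 -m creep '[{"dx":0.078,"dy":0.017,"dz":0.057,"ax":0,"ay":0,"az":0,"hand":1},{"dx":0,"dy":0,"dz":0,"ax":0,"ay":0,"az":0,"hand":1}]' >/dev/null; eval $C &&
python3 -m creep '[{"dx":0.078,"dy":0.017,"dz":0.057,"ax":0,"ay":0,"az":0,"hand":1},{"dx":0,"dy":0,"dz":0,"ax":0,"ay":0,"az":0,"hand":1}]' >/dev/null&& eval $C &&
python3 -m creep '[{"dx":0.078,"dy":0.017,"dz":0.056,"ax":0,"ay":0,"az":0,"hand":1},{"dx":0,"dy":0,"dz":0,"ax":0,"ay":0,"az":0,"hand":1}]' >/dev/null&& eval $C &&
python3 -m creep '[{"dx":0.079,"dy":0.017,"dz":0.055,"ax":0,"ay":0,"az":0,"hand":1},{"dx":0,"dy":0,"dz":0,"ax":0,"ay":0,"az":0,"hand":1}]' >/dev/null&& eval $C &&
python3 -m creep '[{"dx":0.080,"dy":0.017,"dz":0.054,"ax":0,"ay":0,"az":0,"hand":1},{"dx":0,"dy":0,"dz":0,"ax":0,"ay":0,"az":0,"hand":1}]' >/dev/null&& eval $C &&
python3 -m creep '[{"dx":0.081,"dy":0.017,"dz":0.053,"ax":0,"ay":0,"az":0,"hand":1},{"dx":0,"dy":0,"dz":0,"ax":0,"ay":0,"az":0,"hand":1}]' >/dev/null&& eval $C &&
python3 -m creep '[{"dx":0.081,"dy":0.017,"dz":0.052,"ax":0,"ay":0,"az":0,"hand":1},{"dx":0,"dy":0,"dz":0,"ax":0,"ay":0,"az":0,"hand":1}]' >/dev/null&& eval $C &&
python3 -m creep '[{"dx":0.081,"dy":0.018,"dz":0.051,"ax":0,"ay":0,"az":0,"hand":1},{"dx":0,"dy":0,"dz":0,"ax":0,"ay":0,"az":0,"hand":1}]' >/dev/null&& eval $C
```

```text
t 6.8 th 0.931 R 246.4 rad -8.1 tan -3.1 [-7.1 -1.8  4.7] [568.8 -87.4 290.4]
t 7.0 th 0.941 R 246.4 rad -8.5 tan -3.0 [-7.1 -2.4  5.1] [570.7 -86.9 291.9]
t 7.2 th 0.951 R 246.6 rad -8.9 tan -2.2 [-6.8 -1.8  6. ] [572.8 -86.5 293.5]
t 7.4 th 0.961 R 246.6 rad -7.3 tan -2.9 [-6.3 -1.8  4.4] [574.7 -86.  294.9]
t 7.6 th 0.972 R 246.7 rad -9.8 tan -1.8 [-6.9 -0.9  7.1] [576.7 -85.6 296.4]
t 7.8 th 0.982 R 246.8 rad -9.9 tan -2.0 [-7.  -1.4  7.1] [578.8 -85.2 297.9]
t 8.0 th 0.993 R 246.5 rad -8.4 tan -2.4 [-6.5 -1.1  5.7] [581.1 -84.6 299.1]
t 8.2 th 1.004 R 246.6 rad -9.4 tan -3.0 [-7.4 -1.5  6.3] [583.3 -84.1 300.6]
```

```bash
C='python3 -c "from h import *;ok()"'
python3 -m creep '[{"dx":0.077,"dy":0.017,"dz":0.059,"ax":0,"ay":0,"az":0,"hand":1},{"dx":0,"dy":0,"dz":0,"ax":0,"ay":0,"az":0,"hand":1}]' >/dev/null; eval $C &&
python3 -m creep '[{"dx":0.078,"dy":0.017,"dz":0.058,"ax":0,"ay":0,"az":0,"hand":1},{"dx":0,"dy":0,"dz":0,"ax":0,"ay":0,"az":0,"hand":1}]' >/dev/null&& eval $C &&
python3 -m creep '[{"dx":0.078,"dy":0.017,"dz":0.057,"ax":0,"ay":0,"az":0,"hand":1},{"dx":0,"dy":0,"dz":0,"ax":0,"ay":0,"az":0,"hand":1}]' >/dev/null&& eval $C &&
python3 -m creep '[{"dx":0.079,"dy":0.017,"dz":0.056,"ax":0,"ay":0,"az":0,"hand":1},{"dx":0,"dy":0,"dz":0,"ax":0,"ay":0,"az":0,"hand":1}]' >/dev/null&& eval $C &&
python3 -m creep '[{"dx":0.079,"dy":0.017,"dz":0.056,"ax":0,"ay":0,"az":0,"hand":1},{"dx":0,"dy":0,"dz":0,"ax":0,"ay":0,"az":0,"hand":1}]' >/dev/null&& eval $C &&
python3 -m creep '[{"dx":0.080,"dy":0.017,"dz":0.055,"ax":0,"ay":0,"az":0,"hand":1},{"dx":0,"dy":0,"dz":0,"ax":0,"ay":0,"az":0,"hand":1}]' >/dev/null&& eval $C &&
python3 -m creep '[{"dx":0.080,"dy":0.017,"dz":0.054,"ax":0,"ay":0,"az":0,"hand":1},{"dx":0,"dy":0,"dz":0,"ax":0,"ay":0,"az":0,"hand":1}]' >/dev/null&& eval $C &&
python3 -m creep '[{"dx":0.081,"dy":0.018,"dz":0.053,"ax":0,"ay":0,"az":0,"hand":1},{"dx":0,"dy":0,"dz":0,"ax":0,"ay":0,"az":0,"hand":1}]' >/dev/null&& eval $C
python3 - <<'E'
from h import *
p=robot.read_camera('scene'); cv2.imwrite('pics/s2.png',cv2.resize(p['img'][100:400,140:480],None,fx=2.2,fy=2))
p=robot.read_camera('scene')
print(robot.pinpoint(p,'stay_pin')[:2])
E
```

```text
t 8.4 th 1.014 R 246.6 rad -8.0 tan -1.4 [-5.  -2.6  6.1] [585.3 -83.7 301.9]
t 8.6 th 1.024 R 246.7 rad -7.5 tan -1.9 [-5.4 -1.4  5.4] [587.4 -83.2 303.2]
t 8.8 th 1.035 R 246.8 rad -6.4 tan -1.4 [-4.4 -1.   4.8] [589.7 -82.8 304.8]
t 9.0 th 1.046 R 246.8 rad -9.2 tan -1.1 [-5.5 -0.9  7.4] [592.  -82.2 306.1]
t 9.2 th 1.057 R 246.7 rad -6.8 tan -2.4 [-5.4 -0.5  4.7] [594.3 -81.7 307.3]
t 9.4 th 1.060 R 246.7 rad -7.0 tan -4.3 [-7.1 -1.2  4.1] [594.9 -81.5 307.7]
t 9.6 th 1.064 R 246.8 rad -6.7 tan -7.7 [-9.6 -2.7  2.2] [595.8 -81.3 308.2]
[]
```

View pics/s2.png

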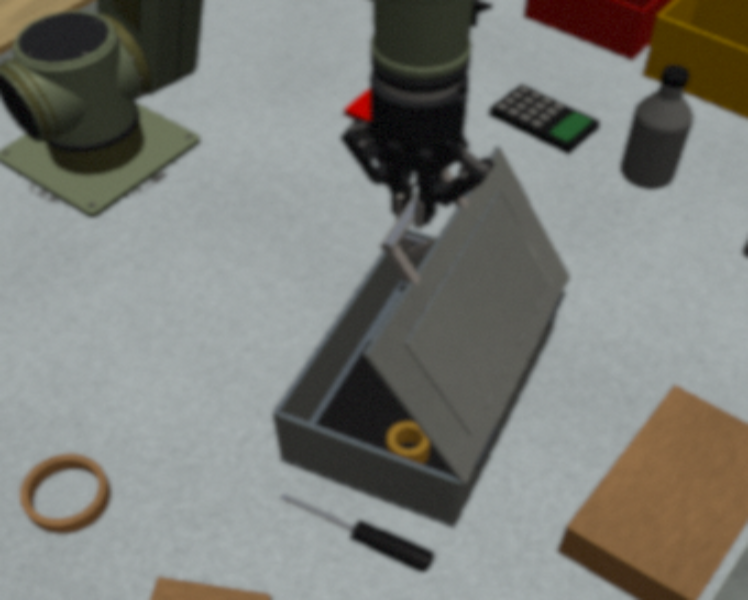

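The lid is raised and the stay went taut at about 1.06 rad. The stay itself is hidden behind the lid and hand. I'll pull a little more, then check from the top camera.

```bash
C='python3 -c "from h import *;ok(-9.3)"'
python3 -m creep '[{"dx":0.083,"dy":0.018,"dz":0.049,"ax":0,"ay":0,"az":0,"hand":1},{"dx":0,"dy":0,"dz":0,"ax":0,"ay":0,"az":0,"hand":1},{"dx":0,"dy":0,"dz":0,"ax":0,"ay":0,"az":0,"hand":1}]' >/dev/null; eval $C &&
python3 -m creep '[{"dx":0.083,"dy":0.018,"dz":0.049,"ax":0,"ay":0,"az":0,"hand":1},{"dx":0,"dy":0,"dz":0,"ax":0,"ay":0,"az":0,"hand":1},{"dx":0,"dy":0,"dz":0,"ax":0,"ay":0,"az":0,"hand":1}]' >/dev/null; eval $C
python3 - <<'E'
from h import *
p=robot.read_camera('top'); cv2.imwrite('pics/t2.png',cv2.resize(p['img'][130:290,270:460],None,fx=4,fy=3.7))
print(robot.pinpoint(p,'stay_pin')[:2]); lid()
E
```

```text
t 10.05 th 1.071 R 246.8 rad -6.9 tan -9.3 [-11.   -3.4   1.5] [597.1 -81.  309. ]
t 10.05 th 1.071 R 246.8 rad -6.9 tan -9.3 [-11.   -3.4   1.5] [597.1 -81.  309. ]
[{'pixel': [321.5, 217.8], 'score': 0.74}]
t 10.15 th 1.070 R 246.8 rad -5.9 tan -8.7 [-10.1  -2.7   1. ] [597.1 -81.  309. ]
```

View pics/t2.png

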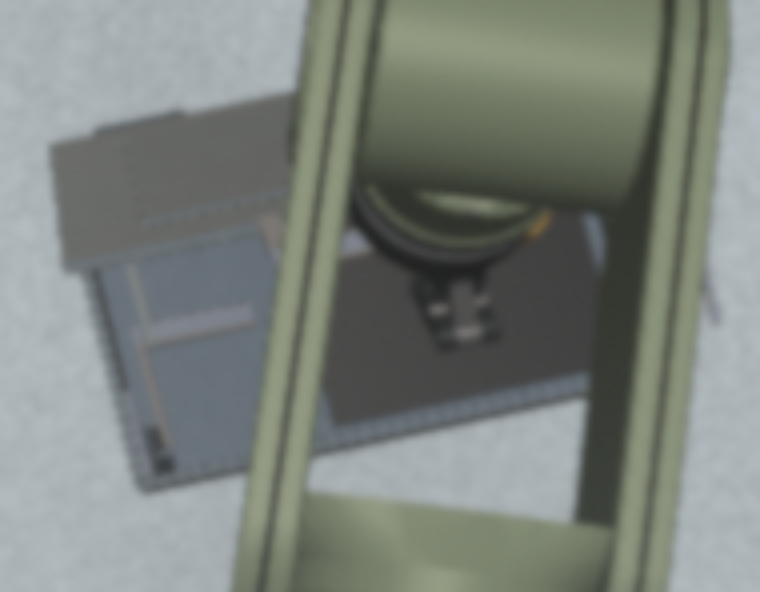

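The top view shows the stay running from its foot at crop (160,460) up under the lid. The knuckle pin is at crop (145–255, 322), about pixel (321,218). I'll compute its case-plane position.

```bash
cat >> h.py <<'E'
yv=np.array([-.211,.977,0])
def plane(p,px,yc=90):
    o,d=ray(p,px); s=(yc-(o-H)@yv)/(d@yv); g=o+d*s-H; return np.array([-(g@cx),g[2]])  # f (towards robot), z above hinge
def pin():
    p=robot.read_camera('top'); r=robot.pinpoint(p,'stay_pin')
    for x in r[:1]:
        # rim-height-free: world point for several heights above hinge
        print(np.round(x['pixel'],1),round(x['score'],2),[(h,np.round([-((g:=onz(p,x['pixel'],110+h)-H)@cx),g@yv],1)) for h in(30,45,60)])
E
python3 - <<'E'
from h import *
pin(); pin(); p=robot.read_camera('top')
for px in((310,253),(306.5,235),(302.5,204)): print(px,[np.round([-((g:=onz(p,px,110+h)-H)@cx),g@yv],1) for h in(-18,0,60,100)])
lid()
E
```

```text
[325.9 217.5] 0.71 [(30, array([120.3,  83.4])), (45, array([121.9,  83.7])), (60, array([123.4,  83.9]))]
[323.9 218.1] 0.56 [(30, array([120.6,  87.7])), (45, array([122.1,  87.9])), (60, array([123.7,  88.1]))]
(310, 253) [array([181.8, 132.7]), array([182.6, 132.2]), array([185.3, 130.7]), array([187.1, 129.7])]
(306.5, 235) [array([142.6, 131.4]), array([144. , 130.9]), array([148.7, 129.5]), array([151.9, 128.5])]
(302.5, 204) [array([ 75.6, 124.8]), array([ 78.1, 124.5]), array([ 86.4, 123.4]), array([ 91.9, 122.6])]
t 10.4 th 1.071 R 246.8 rad -6.5 tan -9.0 [-10.7  -2.9   1.4] [597.1 -81.1 309. ]
```

```bash
C='python3 -c "from h import *;ok(-11.3)"'
python3 -m creep '[{"dx":0.083,"dy":0.018,"dz":0.049,"ax":0,"ay":0,"az":0,"hand":1},{"dx":0,"dy":0,"dz":0,"ax":0,"ay":0,"az":0,"hand":1},{"dx":0,"dy":0,"dz":0,"ax":0,"ay":0,"az":0,"hand":1}]' >/dev/null; eval $C; python3 -c "from h import *;pin();pin()"
python3 - <<'E'
from h import *
p=robot.read_camera('top'); cv2.imwrite('pics/t3.png',cv2.resize(p['img'][180:270,280:350],None,fx=6,fy=6,interpolation=2))
E
```

```text
t 10.7 th 1.077 R 246.9 rad -6.2 tan -10.4 [-11.7  -3.4   0.5] [598.4 -80.7 309.8]
[323.8 214.8] 0.56 [(30, array([113.9,  86.3])), (45, array([115.5,  86.6])), (60, array([117.2,  86.8]))]
[323.7 215.5] 0.61 [(30, array([115.3,  86.9])), (45, array([116.9,  87.1])), (60, array([118.5,  87.3]))]
```

View pics/t3.png

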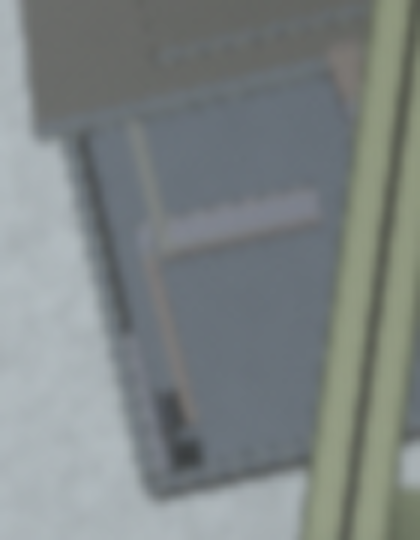

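The pin is still at about (320,217), with the links in line. One more small pull, then I'll back off to feel whether the stay pushes back (locked).

```bash
C='python3 -c "from h import *;lid()"'
python3 -m creep '[{"dx":0.06,"dy":0.013,"dz":0.035,"ax":0,"ay":0,"az":0,"hand":1},{"dx":0,"dy":0,"dz":0,"ax":0,"ay":0,"az":0,"hand":1},{"dx":0,"dy":0,"dz":0,"ax":0,"ay":0,"az":0,"hand":1},{"dx":0,"dy":0,"dz":0,"ax":0,"ay":0,"az":0,"hand":1},{"dx":0,"dy":0,"dz":0,"ax":0,"ay":0,"az":0,"hand":1}]' >/dev/null; eval $C
python3 -m creep '[{"dx":-0.083,"dy":-0.018,"dz":-0.049,"ax":0,"ay":0,"az":0,"hand":1},{"dx":-0.083,"dy":-0.018,"dz":-0.049,"ax":0,"ay":0,"az":0,"hand":1},{"dx":-0.083,"dy":-0.018,"dz":-0.049,"ax":0,"ay":0,"az":0,"hand":1},{"dx":0,"dy":0,"dz":0,"ax":0,"ay":0,"az":0,"hand":1}]' >/dev/null; eval $C
python3 -m creep '[{"dx":-0.083,"dy":-0.018,"dz":-0.049,"ax":0,"ay":0,"az":0,"hand":1},{"dx":0,"dy":0,"dz":0,"ax":0,"ay":0,"az":0,"hand":1}]' >/dev/null; eval $C
python3 -m creep '[{"dx":-0.083,"dy":-0.018,"dz":-0.049,"ax":0,"ay":0,"az":0,"hand":1},{"dx":0,"dy":0,"dz":0,"ax":0,"ay":0,"az":0,"hand":1}]' >/dev/null; eval $C
python3 -c "from h import *;pin();pin()"
```

```text
t 11.45 th 1.081 R 246.9 rad -6.5 tan -13.2 [-14.3  -3.3  -0.4] [599.2 -80.6 310.3]
t 11.85 th 1.063 R 246.8 rad -5.8 tan -6.7 [-8.5 -2.   1.8] [595.6 -81.4 308.2]
t 12.05 th 1.058 R 246.8 rad -6.9 tan -3.9 [-6.8 -1.   4.1] [594.4 -81.7 307.5]
t 12.25 th 1.053 R 246.8 rad -6.5 tan -1.4 [-4.4 -0.9  5. ] [593.5 -81.9 306.9]
[325.7 216.4] 0.74 [(30, array([118. ,  83.3])), (45, array([119.6,  83.6])), (60, array([121.2,  83.8]))]
```

```bash
C='python3 -c "from h import *;lid()"'
python3 -m creep '[{"dx":-0.083,"dy":-0.018,"dz":-0.049,"ax":0,"ay":0,"az":0,"hand":1},{"dx":0,"dy":0,"dz":0,"ax":0,"ay":0,"az":0,"hand":1}]' >/dev/null; eval $C
python3 -m creep '[{"dx":-0.083,"dy":-0.018,"dz":-0.049,"ax":0,"ay":0,"az":0,"hand":1},{"dx":0,"dy":0,"dz":0,"ax":0,"ay":0,"az":0,"hand":1}]' >/dev/null; eval $C
python3 -c "from h import *;pin();pin()"
```

```text
t 12.65 th 1.049 R 246.7 rad -6.2 tan 1.5 [-1.6 -1.   6.2] [592.6 -82.1 306.4]
t 12.85 th 1.045 R 246.7 rad -6.7 tan 3.4 [-0.5  0.3  7.5] [591.8 -82.3 305.9]
[326.4 218.2] 0.77 [(30, array([121.9,  82.7])), (45, array([123.5,  83. ])), (60, array([125. ,  83.3]))]
[512.3 198.3] 0.52 [(30, array([ 168.4, -302.5])), (45, array([ 169.3, -296.9])), (60, array([ 170.2, -291.4]))]
```

The stay pushes back on lowering (+3.4 N), so it is locked. I'll relieve the force, open, and lift clear.

```bash

python3 -m creep '[{"dx":0.12,"dy":0.026,"dz":0.073,"ax":0,"ay":0,"az":0,"hand":1},{"dx":0,"dy":0,"dz":0,"ax":0,"ay":0,"az":0,"hand":1}]' >/dev/null; python3 -c "from h import *;lid()"
python3 -m creep '[{"dx":0,"dy":0,"dz":0,"ax":0,"ay":0,"az":0,"hand":0.6},{"dx":0,"dy":0,"dz":0,"ax":0,"ay":0,"az":0,"hand":0.2},{"dx":0,"dy":0,"dz":0,"ax":0,"ay":0,"az":0,"hand":0.2},{"dx":0,"dy":0,"dz":0,"ax":0,"ay":0,"az":0,"hand":0.2},{"dx":0,"dy":0,"dz":0.4,"ax":0,"ay":0,"az":0,"hand":0.2},{"dx":0,"dy":0,"dz":0.6,"ax":0,"ay":0,"az":0,"hand":0.2},{"dx":0,"dy":0,"dz":0.6,"ax":0,"ay":0,"az":0,"hand":0.2},{"dx":0,"dy":0,"dz":0.6,"ax":0,"ay":0,"az":0,"hand":0.2},{"dx":0,"dy":0,"dz":0.6,"ax":0,"ay":0,"az":0,"hand":0.2}]'
```

```text
t 13.25 th 1.053 R 246.7 rad -7.8 tan 1.4 [-2.7  0.   7.5] [593.5 -81.9 306.9]
clock: 14.15
position: [593.0, -81.9, 375.7]
eef_rot: [1.981, 2.437, 0.001]
contact_force: [0.5, 0.6, -0.0]
width: 0.396
gripper_force: 0.0
```

```bash

python3 -m creep '[{"dx":-0.7,"dy":-0.6,"dz":0,"ax":0,"ay":0,"az":0,"hand":1},{"dx":-0.7,"dy":-0.6,"dz":0,"ax":0,"ay":0,"az":0,"hand":1},{"dx":-0.7,"dy":-0.6,"dz":0,"ax":0,"ay":0,"az":0,"hand":1},{"dx":-0.7,"dy":-0.6,"dz":0,"ax":0,"ay":0,"az":0,"hand":1},{"dx":-0.7,"dy":-0.6,"dz":0,"ax":0,"ay":0,"az":0,"hand":1},{"dx":-0.7,"dy":-0.6,"dz":0,"ax":0,"ay":0,"az":0,"hand":1},{"dx":-0.7,"dy":-0.6,"dz":0,"ax":0,"ay":0,"az":0,"hand":1},{"dx":-0.7,"dy":-0.6,"dz":0,"ax":0,"ay":0,"az":0,"hand":1},{"dx":0,"dy":0,"dz":0,"ax":0,"ay":0,"az":0,"hand":1}]'
python3 - <<'E'
from h import *
for n in('top','scene'):
  p=robot.read_camera(n)
  for l in('lid_handle','stay_pin'):
    r=robot.pinpoint(p,l); print(n,l,[(np.round(x['pixel'],1),round(x['score'],2)) for x in r[:2]])
    if r: print([(np.round(plane(p,r[0]['pixel'],{'lid_handle':0,'stay_pin':90}[l]),1))] if n=='scene' else [(h,np.round([-((g:=onz(p,r[0]['pixel'],110+h)-H)@cx),g@yv],1)) for h in(45,60,213)])
  cv2.imwrite(f'pics/{n}4.png',cv2.resize(p['img'][130:290,270:460] if n=='top' else p['img'][150:370,180:460],None,fx=2.8,fy=2.7) if n=='scene' else cv2.resize(p['img'][130:290,270:460],None,fx=4,fy=3.7))
E
```

```text
clock: 15.05
position: [451.5, -203.3, 375.5]
eef_rot: [1.984, 2.434, -0.001]
contact_force: [0.3, 0.5, 0.1]
width: 0.003
gripper_force: 0.0
top lid_handle [(array([372. , 197.1]), 0.76)]
[(45, array([102.5, -16.8])), (60, array([104.3, -15.2])), (213, array([122.8,   1.8]))]
top stay_pin [(array([324.8, 217.6]), 0.48)]
[(45, array([121.5,  85.9])), (60, array([123.1,  86.1])), (213, array([138.9,  88.6]))]
scene lid_handle [(array([328.1, 204. ]), 0.97)]
[array([117. , 211.1])]
scene stay_pin []
```

View pics/top4.png

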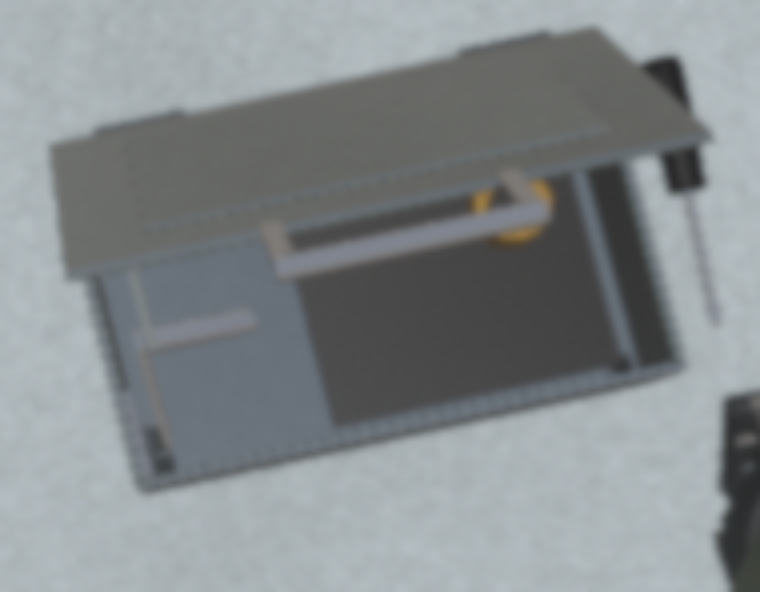

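The lid stands alone on the stay at about 1.05 rad, with the pin still at about (320,217.7). That is f≈121 mm, z≈110+45. I'll swing over with shut, tilted fingertips.

```bash

python3 -m creep '[{"dx":0,"dy":0.91,"dz":0,"ax":0.211,"ay":-0.977,"az":0,"hand":1},{"dx":0,"dy":0.91,"dz":0,"ax":0.211,"ay":-0.977,"az":0,"hand":1},{"dx":0,"dy":0.91,"dz":0,"ax":0.211,"ay":-0.977,"az":0,"hand":1},{"dx":0,"dy":0.91,"dz":0,"ax":0.211,"ay":-0.977,"az":0,"hand":1},{"dx":0,"dy":0.91,"dz":0,"ax":0.211,"ay":-0.977,"az":0,"hand":1},{"dx":0,"dy":0.91,"dz":0,"ax":0.211,"ay":-0.977,"az":0,"hand":1},{"dx":0,"dy":0.91,"dz":0,"ax":0.211,"ay":-0.977,"az":0,"hand":1},{"dx":0,"dy":0.91,"dz":0,"ax":0.211,"ay":-0.977,"az":0,"hand":1},{"dx":0,"dy":0.91,"dz":0,"ax":0.211,"ay":-0.977,"az":0,"hand":1},{"dx":0,"dy":0,"dz":0,"ax":0,"ay":0,"az":0,"hand":1}]'
python3 - <<'E'
from h import *
from scipy.spatial.transform import Rotation as Ro
s=robot.read_state();print(Ro.from_rotvec(s['eef_rot']).as_matrix().round(3)[:,2],s['joint_positions'])
E
```

```text
clock: 16.35
position: [450.3, 5.3, 371.9]
eef_rot: [1.595, 1.969, 0.818]
contact_force: [0.2, 0.3, -0.1]
width: 0.001
gripper_force: 0.0
[ 0.688  0.153 -0.709] [-0.23425287 -0.28780045  2.06475229  0.50008926  0.69903892 -0.71887687]
```

```bash

python3 -m creep '[{"dx":0.443,"dy":-0.02,"dz":-0.92,"ax":0,"ay":0,"az":0,"hand":1},{"dx":0.443,"dy":-0.02,"dz":-0.92,"ax":0,"ay":0,"az":0,"hand":1},{"dx":0.443,"dy":-0.02,"dz":-0.92,"ax":0,"ay":0,"az":0,"hand":1},{"dx":0.443,"dy":-0.02,"dz":-0.92,"ax":0,"ay":0,"az":0,"hand":1},{"dx":0.443,"dy":-0.02,"dz":-0.92,"ax":0,"ay":0,"az":0,"hand":1},{"dx":0.443,"dy":-0.02,"dz":-0.92,"ax":0,"ay":0,"az":0,"hand":1},{"dx":0.443,"dy":-0.02,"dz":-0.92,"ax":0,"ay":0,"az":0,"hand":1},{"dx":0.443,"dy":-0.02,"dz":-0.92,"ax":0,"ay":0,"az":0,"hand":1},{"dx":0,"dy":0,"dz":0,"ax":0,"ay":0,"az":0,"hand":1}]'
python3 - <<'E'
from h import *
p=robot.read_camera('top');r=robot.pinpoint(p,'stay_pin');print(r[:1])
cv2.imwrite('pics/t5.png',cv2.resize(p['img'][130:290,270:460],None,fx=4,fy=3.7))
E
```

```text
clock: 17.25
position: [541.5, -0.9, 190.5]
eef_rot: [1.6, 1.966, 0.818]
contact_force: [0.2, 0.1, -0.3]
width: -0.0
gripper_force: 0.0
[{'pixel': [326.1, 219.0], 'score': 0.46}]
```

View pics/t5.png

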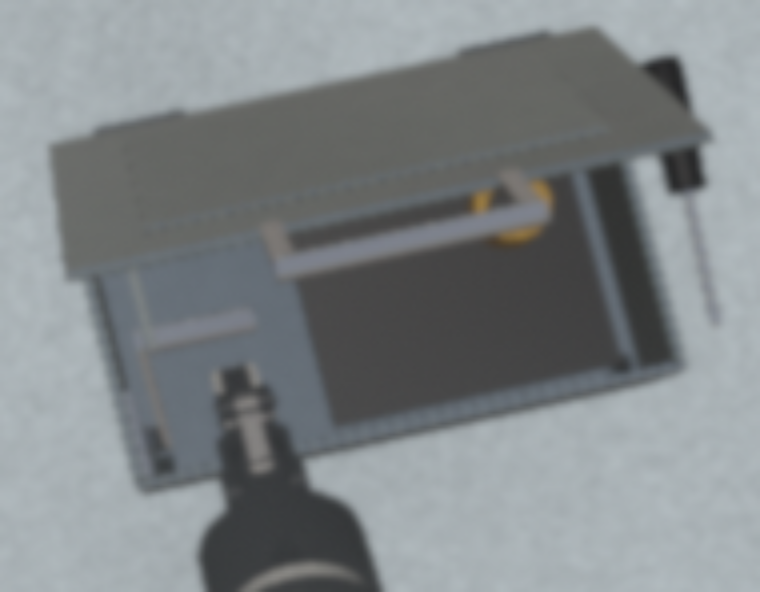

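The fingertips point at the pin but sit about 10 mm too far towards the mid plane. I'll shift sideways, then approach until I feel contact.

```bash
cat >> h.py <<'E'
def pn(q=False):
    s=robot.read_state();g=np.array(s['position'])-H;f=np.array(s['contact_force'])
    print(round(s['clock'],2),'f %.1f y %.1f z %.1f'%(-(g@cx),g@yv,g[2]),'F f %.1f y %.1f z %.1f'%(-(f@cx),f@yv,f[2]))
    if q:
        import sys; sys.exit(0 if np.linalg.norm(f)<q else 1)
E
python3 -m creep '[{"dx":-0.04,"dy":0.2,"dz":0,"ax":0,"ay":0,"az":0,"hand":1},{"dx":-0.04,"dy":0.2,"dz":0,"ax":0,"ay":0,"az":0,"hand":1},{"dx":0.262,"dy":0.057,"dz":-0.3,"ax":0,"ay":0,"az":0,"hand":1},{"dx":0.262,"dy":0.057,"dz":-0.3,"ax":0,"ay":0,"az":0,"hand":1},{"dx":0.262,"dy":0.057,"dz":-0.3,"ax":0,"ay":0,"az":0,"hand":1},{"dx":0,"dy":0,"dz":0,"ax":0,"ay":0,"az":0,"hand":1}]' >/dev/null; python3 -c "from h import *;pn(2)" &&
python3 -m creep '[{"dx":0.105,"dy":0.023,"dz":-0.12,"ax":0,"ay":0,"az":0,"hand":1},{"dx":0,"dy":0,"dz":0,"ax":0,"ay":0,"az":0,"hand":1}]' >/dev/null; python3 -c "from h import *;pn(2)" &&
python3 -m creep '[{"dx":0.105,"dy":0.023,"dz":-0.12,"ax":0,"ay":0,"az":0,"hand":1},{"dx":0,"dy":0,"dz":0,"ax":0,"ay":0,"az":0,"hand":1}]' >/dev/null; python3 -c "from h import *;pn(2)" &&
python3 -m creep '[{"dx":0.105,"dy":0.023,"dz":-0.12,"ax":0,"ay":0,"az":0,"hand":1},{"dx":0,"dy":0,"dz":0,"ax":0,"ay":0,"az":0,"hand":1}]' >/dev/null; python3 -c "from h import *;pn(2)"
```

```text
17.95 f 133.6 y 98.3 z 60.8 F f -0.0 y -0.2 z -0.9
18.15 f 131.2 y 98.1 z 58.3 F f -0.3 y -0.8 z -0.4
18.35 f 128.6 y 97.9 z 55.1 F f 0.2 y 0.8 z -0.3
18.55 f 125.9 y 97.8 z 51.9 F f 0.8 y -0.3 z -0.5
```

```bash

python3 -m creep '[{"dx":0.1,"dy":0.022,"dz":-0.08,"ax":0,"ay":0,"az":0,"hand":1},{"dx":0,"dy":0,"dz":0,"ax":0,"ay":0,"az":0,"hand":1}]' >/dev/null; python3 -c "from h import *;pn(2)" &&
python3 -m creep '[{"dx":0.1,"dy":0.022,"dz":-0.08,"ax":0,"ay":0,"az":0,"hand":1},{"dx":0,"dy":0,"dz":0,"ax":0,"ay":0,"az":0,"hand":1}]' >/dev/null; python3 -c "from h import *;pn(2)" &&
python3 -m creep '[{"dx":0.1,"dy":0.022,"dz":-0.08,"ax":0,"ay":0,"az":0,"hand":1},{"dx":0,"dy":0,"dz":0,"ax":0,"ay":0,"az":0,"hand":1}]' >/dev/null; python3 -c "from h import *;pn(2)" &&
python3 -m creep '[{"dx":0.1,"dy":0.022,"dz":-0.08,"ax":0,"ay":0,"az":0,"hand":1},{"dx":0,"dy":0,"dz":0,"ax":0,"ay":0,"az":0,"hand":1}]' >/dev/null; python3 -c "from h import *;pn(2)"
```

```text
18.75 f 123.2 y 97.8 z 49.7 F f 0.2 y 0.3 z 0.5
18.95 f 120.9 y 97.7 z 47.3 F f 3.0 y -0.6 z 3.7
18.95 f 120.9 y 97.7 z 47.3 F f 3.0 y -0.6 z 3.7
18.95 f 120.9 y 97.7 z 47.3 F f 3.0 y -0.6 z 3.7
```

Contact at about 4 N. Now I push along the pin's arc.

```bash

python3 -m creep '[{"dx":0.11,"dy":0.024,"dz":-0.085,"ax":0,"ay":0,"az":0,"hand":1},{"dx":0,"dy":0,"dz":0,"ax":0,"ay":0,"az":0,"hand":1}]' >/dev/null; python3 -c "from h import *;pn(12)" &&
python3 -m creep '[{"dx":0.11,"dy":0.024,"dz":-0.085,"ax":0,"ay":0,"az":0,"hand":1},{"dx":0,"dy":0,"dz":0,"ax":0,"ay":0,"az":0,"hand":1}]' >/dev/null; python3 -c "from h import *;pn(12)" &&
python3 -m creep '[{"dx":0.11,"dy":0.024,"dz":-0.085,"ax":0,"ay":0,"az":0,"hand":1},{"dx":0,"dy":0,"dz":0,"ax":0,"ay":0,"az":0,"hand":1}]' >/dev/null; python3 -c "from h import *;pn(12)" &&
python3 -m creep '[{"dx":0.093,"dy":0.02,"dz":-0.1,"ax":0,"ay":0,"az":0,"hand":1},{"dx":0,"dy":0,"dz":0,"ax":0,"ay":0,"az":0,"hand":1}]' >/dev/null; python3 -c "from h import *;pn(12)" &&
python3 -m creep '[{"dx":0.093,"dy":0.02,"dz":-0.1,"ax":0,"ay":0,"az":0,"hand":1},{"dx":0,"dy":0,"dz":0,"ax":0,"ay":0,"az":0,"hand":1}]' >/dev/null; python3 -c "from h import *;pn(12)"
```

```text
19.15 f 118.3 y 97.8 z 44.7 F f 3.1 y -0.6 z 0.6
19.35 f 115.1 y 97.8 z 42.8 F f 3.1 y -1.2 z 1.4
19.55 f 111.7 y 97.8 z 41.2 F f 2.6 y 0.1 z 0.8
19.75 f 109.3 y 97.8 z 38.8 F f 1.7 y 0.4 z 2.2
19.95 f 107.3 y 97.8 z 36.0 F f 2.4 y -0.6 z 1.5
```

```bash

python3 -m creep '[{"dx":0.088,"dy":0.019,"dz":-0.11,"ax":0,"ay":0,"az":0,"hand":1},{"dx":0,"dy":0,"dz":0,"ax":0,"ay":0,"az":0,"hand":1}]' >/dev/null; python3 -c "from h import *;pn(12)" &&
python3 -m creep '[{"dx":0.088,"dy":0.019,"dz":-0.11,"ax":0,"ay":0,"az":0,"hand":1},{"dx":0,"dy":0,"dz":0,"ax":0,"ay":0,"az":0,"hand":1}]' >/dev/null; python3 -c "from h import *;pn(12)" &&
python3 -m creep '[{"dx":0.078,"dy":0.017,"dz":-0.12,"ax":0,"ay":0,"az":0,"hand":1},{"dx":0,"dy":0,"dz":0,"ax":0,"ay":0,"az":0,"hand":1}]' >/dev/null; python3 -c "from h import *;pn(12)" &&
python3 -m creep '[{"dx":0.078,"dy":0.017,"dz":-0.12,"ax":0,"ay":0,"az":0,"hand":1},{"dx":0,"dy":0,"dz":0,"ax":0,"ay":0,"az":0,"hand":1}]' >/dev/null; python3 -c "from h import *;pn(12)"
python3 - <<'E'
from h import *
p=robot.read_camera('scene');r=robot.pinpoint(p,'lid_handle')
if r: g=plane(p,r[0]['pixel'],0); print(r[0]['score'],g,np.arctan2(g[1],g[0]))
pin()
E
```

```text
20.15 f 105.3 y 97.8 z 33.0 F f 3.1 y -0.4 z 0.8
20.35 f 102.8 y 97.8 z 30.4 F f 2.2 y -0.9 z 0.4
20.55 f 100.8 y 97.8 z 27.6 F f 1.4 y 0.2 z 0.8
20.75 f 98.7 y 97.8 z 24.6 F f 1.2 y -0.4 z 1.7
0.69 [127.79857001 201.10010733] 1.0046839974226536
[323.9 207.6] 0.44 [(30, array([99.5, 82.8])), (45, array([101.3,  83.1])), (60, array([103.1,  83.3]))]
```

```bash

python3 -m creep '[{"dx":-0.2,"dy":-0.043,"dz":0.2,"ax":0,"ay":0,"az":0,"hand":1},{"dx":-0.547,"dy":-0.118,"dz":0.56,"ax":0,"ay":0,"az":0,"hand":1},{"dx":-0.547,"dy":-0.118,"dz":0.56,"ax":0,"ay":0,"az":0,"hand":1},{"dx":-0.547,"dy":-0.118,"dz":0.56,"ax":0,"ay":0,"az":0,"hand":1},{"dx":-0.547,"dy":-0.118,"dz":0.56,"ax":0,"ay":0,"az":0,"hand":1},{"dx":-0.547,"dy":-0.118,"dz":0.56,"ax":0,"ay":0,"az":0,"hand":1},{"dx":-0.547,"dy":-0.118,"dz":0.56,"ax":0,"ay":0,"az":0,"hand":1},{"dx":-0.547,"dy":-0.118,"dz":0.56,"ax":0,"ay":0,"az":0,"hand":1},{"dx":-0.547,"dy":-0.118,"dz":0.56,"ax":0,"ay":0,"az":0,"hand":1}]'
python3 -m creep '[{"dx":0,"dy":0,"dz":0.62,"ax":-0.211,"ay":0.977,"az":0,"hand":0.2},{"dx":0,"dy":0,"dz":0.62,"ax":-0.211,"ay":0.977,"az":0,"hand":0.2},{"dx":0,"dy":0,"dz":0.62,"ax":-0.211,"ay":0.977,"az":0,"hand":0.2},{"dx":0,"dy":0,"dz":0.62,"ax":-0.211,"ay":0.977,"az":0,"hand":0.2},{"dx":0,"dy":0,"dz":0.62,"ax":-0.211,"ay":0.977,"az":0,"hand":0.2},{"dx":0,"dy":0,"dz":0.62,"ax":-0.211,"ay":0.977,"az":0,"hand":0.2},{"dx":0,"dy":0,"dz":0.62,"ax":-0.211,"ay":0.977,"az":0,"hand":0.2},{"dx":0,"dy":0,"dz":0.62,"ax":-0.211,"ay":0.977,"az":0,"hand":0.2},{"dx":0,"dy":0,"dz":0.62,"ax":-0.211,"ay":0.977,"az":0,"hand":0.2},{"dx":0,"dy":0,"dz":0,"ax":0,"ay":0,"az":0,"hand":0.2}]'
python3 - <<'E'
from h import *
from scipy.spatial.transform import Rotation as Ro
s=robot.read_state();print(Ro.from_rotvec(s['eef_rot']).as_matrix().round(3)); pn(); pin()
P=robot.read_camera('scene'),robot.read_camera('top'); r=[robot.pinpoint(p,'lid_handle') for p in P]
for x in r: print(x[:1])
if r[0]: g=plane(P[0],r[0][0]['pixel'],0); print('scene',g,np.arctan2(g[1],g[0]))
if all(r): g,e=tri(*[ray(p,x[0]['pixel']) for p,x in zip(P,r)]); print('tri',g,e,-(g-H)@cx,(g-H)@yv)
E
```

```text
clock: 21.85
position: [476.9, -3.8, 252.0]
eef_rot: [1.595, 1.964, 0.818]
contact_force: [-0.2, -0.3, 0.2]
width: 0.0
gripper_force: 0.0
clock: 22.85
position: [481.3, 0.8, 383.9]
eef_rot: [1.96, 2.424, 0.081]
contact_force: [-0.8, -0.5, -0.4]
width: 0.403
gripper_force: 0.0
[[-0.21   0.976  0.051]
 [ 0.978  0.209  0.026]
 [ 0.014  0.055 -0.998]]
22.85 f 211.6 y 101.7 z 273.9 F f 0.9 y -0.3 z -0.4
[321.2 209.9] 0.74 [(30, array([102.9,  89.2])), (45, array([104.6,  89.4])), (60, array([106.4,  89.6]))]
[{'pixel': [324.0, 202.6], 'score': 0.57}]
[{'pixel': [375.3, 201.0], 'score': 0.88}]
scene [125.63306649 211.07661111] 1.0339127774724797
tri [584.78758378 -82.08828091 320.95227828] 5.277988659898025 127.98715791645753 -1.1834306228014064
```

```bash

python3 -m creep '[{"dx":0.68,"dy":-0.545,"dz":0,"ax":-0.12,"ay":0.58,"az":0,"hand":0.2},{"dx":0.68,"dy":-0.545,"dz":0,"ax":0,"ay":0,"az":0,"hand":0.2},{"dx":0.68,"dy":-0.545,"dz":0,"ax":0,"ay":0,"az":0,"hand":0.2},{"dx":0.68,"dy":-0.545,"dz":0,"ax":0,"ay":0,"az":0,"hand":0.2},{"dx":0.68,"dy":-0.545,"dz":0,"ax":0,"ay":0,"az":0,"hand":0.2},{"dx":0.68,"dy":-0.545,"dz":0,"ax":0,"ay":0,"az":0,"hand":0.2},{"dx":0,"dy":0,"dz":0,"ax":0,"ay":0,"az":0,"hand":0.2}]' >/dev/null
python3 -c "from h import *;pn();st()"
python3 -m creep '[{"dx":0,"dy":0,"dz":-0.68,"ax":0,"ay":0,"az":0,"hand":0.2},{"dx":0,"dy":0,"dz":-0.68,"ax":0,"ay":0,"az":0,"hand":0.2},{"dx":0,"dy":0,"dz":-0.68,"ax":0,"ay":0,"az":0,"hand":0.2},{"dx":0,"dy":0,"dz":0,"ax":0,"ay":0,"az":0,"hand":0.2}]'
python3 - <<'E'
from h import *
p=robot.read_camera('scene'); cv2.imwrite('pics/s6.png',cv2.resize(p['img'][150:300,250:430],None,fx=4,fy=4))
E
```

```text
23.85 f 131.4 y -1.2 z 271.5 F f 0.4 y 0.0 z -0.1
23.85 [581.5 -82.8 381.5] [-1.972 -2.43  -0.015] [-0.4 -0.1 -0.1] 0.4003475092929514 0.0
clock: 24.25
position: [578.5, -80.6, 329.7]
eef_rot: [-1.967, -2.429, -0.013]
contact_force: [0.2, -0.7, -0.9]
width: 0.402
gripper_force: 0.0
```

View pics/s6.png

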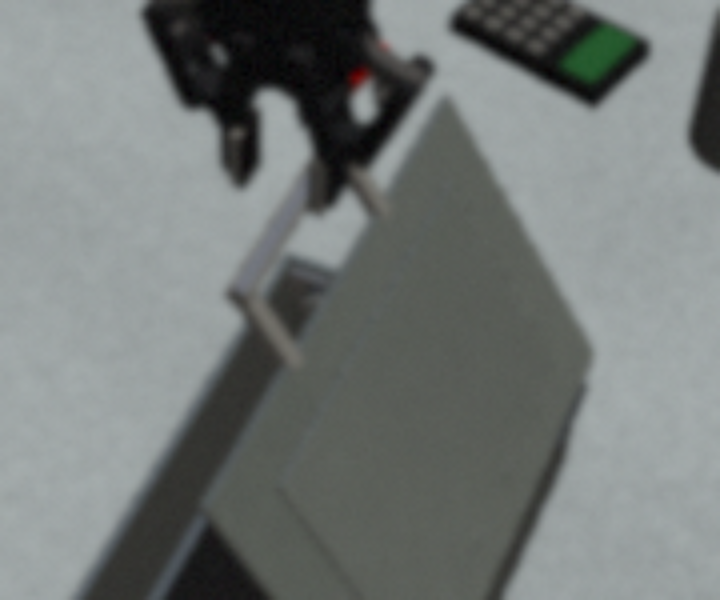

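The fingers straddle the bar, with tips at about (235,180) and (320,200) and the bar nearer the hinge-side finger. I'll shift 4 mm towards the hinge, lower and pinch.

```bash

python3 -m creep '[{"dx":0.16,"dy":0.035,"dz":0,"ax":0,"ay":0,"az":0,"hand":0.2},{"dx":0,"dy":0,"dz":-0.6,"ax":0,"ay":0,"az":0,"hand":0.2},{"dx":0,"dy":0,"dz":-0.6,"ax":0,"ay":0,"az":0,"hand":0.2},{"dx":0,"dy":0,"dz":0,"ax":0,"ay":0,"az":0,"hand":0.2}]'
python3 -m creep '[{"dx":0,"dy":0,"dz":0,"ax":0,"ay":0,"az":0,"hand":0.45},{"dx":0,"dy":0,"dz":0,"ax":0,"ay":0,"az":0,"hand":0.7},{"dx":0,"dy":0,"dz":0,"ax":0,"ay":0,"az":0,"hand":1},{"dx":0,"dy":0,"dz":0,"ax":0,"ay":0,"az":0,"hand":1},{"dx":0,"dy":0,"dz":0,"ax":0,"ay":0,"az":0,"hand":1}]' 30
python3 -c "from h import *;lid();pin()"
```

```text
clock: 24.7
position: [584.3, -80.2, 301.1]
eef_rot: [-1.969, -2.431, -0.015]
contact_force: [0.6, -1.1, -1.2]
width: 0.399
gripper_force: 0.0
clock: 25.2
position: [584.6, -80.6, 303.5]
eef_rot: [-1.971, -2.434, -0.017]
contact_force: [-3.0, -0.7, 5.9]
width: 0.123
gripper_force: 29.5
t 25.2 th 1.017 R 248.0 rad -6.6 tan 0.4 [-3.  -0.7  5.9] [584.6 -80.6 303.5]
[322.6 212.1] 0.47 [(30, array([107.9,  87.5])), (45, array([109.6,  87.7])), (60, array([111.3,  87.9]))]
```

```bash

python3 -m creep '[{"dx":-0.122,"dy":-0.026,"dz":-0.08,"ax":0,"ay":0,"az":0,"hand":1},{"dx":-0.122,"dy":-0.026,"dz":-0.08,"ax":0,"ay":0,"az":0,"hand":1},{"dx":0,"dy":0,"dz":0,"ax":0,"ay":0,"az":0,"hand":1}]' >/dev/null
python3 -c "from h import *;lid()"
python3 -m creep '[{"dx":-0.119,"dy":-0.026,"dz":-0.083,"ax":0,"ay":0,"az":0,"hand":1},{"dx":-0.119,"dy":-0.026,"dz":-0.083,"ax":0,"ay":0,"az":0,"hand":1},{"dx":0,"dy":0,"dz":0,"ax":0,"ay":0,"az":0,"hand":1}]' >/dev/null
python3 -c "from h import *;lid();pin()"
```

```text
t 25.6 th 0.989 R 247.9 rad -6.5 tan 0.9 [-3.   0.5  5.9] [578.9 -81.9 299.8]
t 25.9 th 0.959 R 247.7 rad -6.3 tan 0.8 [-2.8 -0.7  5.6] [573.  -83.2 295.5]
[322.1 210.7] 0.7 [(30, array([104.9,  87.8])), (45, array([106.6,  88. ])), (60, array([108.4,  88.2]))]
```

```bash

python3 -m creep '[{"dx":-0.232,"dy":-0.05,"dz":-0.172,"ax":0,"ay":0,"az":0,"hand":1},{"dx":-0.227,"dy":-0.049,"dz":-0.179,"ax":0,"ay":0,"az":0,"hand":1},{"dx":-0.222,"dy":-0.048,"dz":-0.186,"ax":0,"ay":0,"az":0,"hand":1},{"dx":-0.216,"dy":-0.047,"dz":-0.193,"ax":0,"ay":0,"az":0,"hand":1},{"dx":-0.211,"dy":-0.045,"dz":-0.2,"ax":0,"ay":0,"az":0,"hand":1}]' >/dev/null
python3 -c "from h import *;lid()"
python3 -m creep '[{"dx":-0.205,"dy":-0.044,"dz":-0.206,"ax":0,"ay":0,"az":0,"hand":1},{"dx":-0.199,"dy":-0.043,"dz":-0.212,"ax":0,"ay":0,"az":0,"hand":1},{"dx":-0.192,"dy":-0.041,"dz":-0.218,"ax":0,"ay":0,"az":0,"hand":1},{"dx":-0.186,"dy":-0.04,"dz":-0.224,"ax":0,"ay":0,"az":0,"hand":1},{"dx":-0.179,"dy":-0.039,"dz":-0.23,"ax":0,"ay":0,"az":0,"hand":1}]' >/dev/null
python3 -c "from h import *;lid()"
```

```text
t 26.5 th 0.807 R 246.5 rad -4.7 tan 1.3 [-2.2 -1.1  4.3] [545.  -89.4 271.1]
t 27.0 th 0.653 R 245.5 rad -2.5 tan 0.7 [-0.8 -3.7  2.1] [520.8 -94.7 242.6]
```

```bash

python3 -m creep '[{"dx":-0.172,"dy":-0.037,"dz":-0.235,"ax":0,"ay":0,"az":0,"hand":1},{"dx":-0.165,"dy":-0.036,"dz":-0.24,"ax":0,"ay":0,"az":0,"hand":1},{"dx":-0.158,"dy":-0.034,"dz":-0.245,"ax":0,"ay":0,"az":0,"hand":1},{"dx":-0.151,"dy":-0.033,"dz":-0.25,"ax":0,"ay":0,"az":0,"hand":1},{"dx":-0.144,"dy":-0.031,"dz":-0.255,"ax":0,"ay":0,"az":0,"hand":1}]' >/dev/null
python3 -c "from h import *;lid()"
python3 -m creep '[{"dx":-0.136,"dy":-0.029,"dz":-0.259,"ax":0,"ay":0,"az":0,"hand":1},{"dx":-0.128,"dy":-0.028,"dz":-0.263,"ax":0,"ay":0,"az":0,"hand":1},{"dx":-0.121,"dy":-0.026,"dz":-0.267,"ax":0,"ay":0,"az":0,"hand":1},{"dx":-0.113,"dy":-0.024,"dz":-0.27,"ax":0,"ay":0,"az":0,"hand":1},{"dx":-0.105,"dy":-0.023,"dz":-0.274,"ax":0,"ay":0,"az":0,"hand":1}]' >/dev/null
python3 -c "from h import *;lid()"
```

```text
t 27.5 th 0.505 R 244.9 rad 0.4 tan 1.5 [ 2.2 -5.3  1.1] [501.6 -98.8 212.1]
t 28.0 th 0.354 R 244.6 rad 0.4 tan 0.4 [ 1.4 -4.1  0.2] [ 486.4 -101.9  178.7]
```

```bash

python3 -m creep '[{"dx":-0.097,"dy":-0.021,"dz":-0.277,"ax":0,"ay":0,"az":0,"hand":1},{"dx":-0.089,"dy":-0.019,"dz":-0.28,"ax":0,"ay":0,"az":0,"hand":1},{"dx":-0.08,"dy":-0.017,"dz":-0.282,"ax":0,"ay":0,"az":0,"hand":1},{"dx":-0.072,"dy":-0.016,"dz":-0.285,"ax":0,"ay":0,"az":0,"hand":1},{"dx":-0.064,"dy":-0.014,"dz":-0.287,"ax":0,"ay":0,"az":0,"hand":1},{"dx":-0.05,"dy":-0.011,"dz":-0.25,"ax":0,"ay":0,"az":0,"hand":1},{"dx":-0.033,"dy":-0.007,"dz":-0.2,"ax":0,"ay":0,"az":0,"hand":1}]' >/dev/null
python3 -c "from h import *;lid()"
python3 -m creep '[{"dx":-0.027,"dy":-0.006,"dz":-0.194,"ax":0,"ay":0,"az":0,"hand":1},{"dx":-0.023,"dy":-0.005,"dz":-0.195,"ax":0,"ay":0,"az":0,"hand":1},{"dx":-0.019,"dy":-0.004,"dz":-0.195,"ax":0,"ay":0,"az":0,"hand":1},{"dx":0,"dy":0,"dz":0,"ax":0,"ay":0,"az":0,"hand":1}]' >/dev/null
python3 -c "from h import *;lid()"
```

```text
t 28.7 th 0.157 R 244.2 rad 1.0 tan 0.3 [ 2.1 -4.8  0.1] [ 474.3 -104.5  132.1]
t 29.1 th 0.095 R 244.0 rad 1.5 tan -4.9 [ 2.4 -6.5 -5. ] [ 472.4 -104.9  117. ]
```

```bash
C='python3 -c "from h import *;ok(-20);"'
python3 -m creep '[{"dx":-0.008,"dy":-0.002,"dz":-0.1,"ax":0,"ay":0,"az":0,"hand":1},{"dx":-0.007,"dy":-0.002,"dz":-0.1,"ax":0,"ay":0,"az":0,"hand":1},{"dx":-0.006,"dy":-0.002,"dz":-0.1,"ax":0,"ay":0,"az":0,"hand":1},{"dx":-0.005,"dy":-0.001,"dz":-0.1,"ax":0,"ay":0,"az":0,"hand":1},{"dx":0,"dy":0,"dz":0,"ax":0,"ay":0,"az":0,"hand":1}]' >/dev/null; eval $C
python3 -m creep '[{"dx":-0.003,"dy":0,"dz":-0.1,"ax":0,"ay":0,"az":0,"hand":1},{"dx":-0.002,"dy":0,"dz":-0.1,"ax":0,"ay":0,"az":0,"hand":1},{"dx":0,"dy":0,"dz":0,"ax":0,"ay":0,"az":0,"hand":1}]' >/dev/null; eval $C
python3 -m creep '[{"dx":0,"dy":0,"dz":-0.06,"ax":0,"ay":0,"az":0,"hand":1},{"dx":0,"dy":0,"dz":0,"ax":0,"ay":0,"az":0,"hand":1}]' >/dev/null; eval $C
python3 -m creep '[{"dx":0,"dy":0,"dz":-0.06,"ax":0,"ay":0,"az":0,"hand":1},{"dx":0,"dy":0,"dz":0,"ax":0,"ay":0,"az":0,"hand":1}]' >/dev/null; eval $C
```

```text
t 29.6 th 0.055 R 243.9 rad 1.6 tan -3.7 [ 2.6 -5.3 -3.7] [ 471.7 -105.   107.4]
t 29.9 th 0.034 R 243.8 rad 0.3 tan -4.0 [ 1.5 -5.8 -4. ] [ 471.5 -105.1  102.3]
t 30.1 th 0.029 R 243.8 rad 0.8 tan -3.3 [ 2.  -5.9 -3.4] [ 471.4 -105.1  101. ]
t 30.3 th 0.023 R 243.8 rad 1.1 tan -2.4 [ 2.4 -5.9 -2.5] [ 471.4 -105.1   99.5]
```

```bash
C='python3 -c "from h import *;lid()"'
python3 -m creep '[{"dx":0,"dy":0,"dz":-0.06,"ax":0,"ay":0,"az":0,"hand":1},{"dx":0,"dy":0,"dz":0,"ax":0,"ay":0,"az":0,"hand":1}]' >/dev/null; eval $C
python3 -m creep '[{"dx":0,"dy":0,"dz":-0.06,"ax":0,"ay":0,"az":0,"hand":1},{"dx":0,"dy":0,"dz":0,"ax":0,"ay":0,"az":0,"hand":1}]' >/dev/null; eval $C
python3 -m creep '[{"dx":0,"dy":0,"dz":-0.06,"ax":0,"ay":0,"az":0,"hand":1},{"dx":0,"dy":0,"dz":0,"ax":0,"ay":0,"az":0,"hand":1}]' >/dev/null; eval $C
```

```text
t 30.5 th 0.016 R 243.8 rad -0.6 tan -1.9 [ 0.6 -6.1 -1.9] [ 471.4 -105.1   98. ]
t 30.7 th 0.015 R 243.8 rad -2.3 tan 6.8 [-1.1 -5.2  6.8] [ 471.4 -105.1   97.7]
t 30.9 th 0.015 R 243.7 rad -5.8 tan 18.2 [-5.  -3.1 18.3] [ 471.4 -105.1   97.6]
```

The lid is seated; the force climbed sharply at z=97.7. I'll relax, release and lift clear.

```bash

python3 -m creep '[{"dx":0,"dy":0,"dz":0.07,"ax":0,"ay":0,"az":0,"hand":1},{"dx":0,"dy":0,"dz":0,"ax":0,"ay":0,"az":0,"hand":1},{"dx":0,"dy":0,"dz":0,"ax":0,"ay":0,"az":0,"hand":0.6},{"dx":0,"dy":0,"dz":0,"ax":0,"ay":0,"az":0,"hand":0.2},{"dx":0,"dy":0,"dz":0,"ax":0,"ay":0,"az":0,"hand":0.2},{"dx":0,"dy":0,"dz":0,"ax":0,"ay":0,"az":0,"hand":0.2}]'
python3 -m creep '[{"dx":0,"dy":0,"dz":0.5,"ax":0,"ay":0,"az":0,"hand":0.2},{"dx":0,"dy":0,"dz":0.8,"ax":0,"ay":0,"az":0,"hand":0.2},{"dx":0,"dy":0,"dz":0.8,"ax":0,"ay":0,"az":0,"hand":0.2},{"dx":0,"dy":0,"dz":0.8,"ax":0,"ay":0,"az":0,"hand":0.2},{"dx":-0.9,"dy":-0.5,"dz":0.8,"ax":0,"ay":0,"az":0,"hand":0.2},{"dx":-0.9,"dy":-0.5,"dz":0.3,"ax":0,"ay":0,"az":0,"hand":0.2},{"dx":-0.9,"dy":-0.5,"dz":0,"ax":0,"ay":0,"az":0,"hand":0.2},{"dx":-0.9,"dy":-0.5,"dz":0,"ax":0,"ay":0,"az":0,"hand":0.2},{"dx":0,"dy":0,"dz":0,"ax":0,"ay":0,"az":0,"hand":0.2}]'
python3 - <<'E'
from h import *
p=robot.read_camera('top'); r=robot.pinpoint(p,'lid_handle'); print(r[:1]); q=robot.read_camera('scene'); r=robot.pinpoint(q,'lid_handle'); print(r[:1])
cv2.imwrite('pics/end.png',cv2.resize(q['img'][150:400,150:470],None,fx=2.3,fy=2.3))
E
```

```text
clock: 31.5
position: [471.2, -104.4, 97.1]
eef_rot: [-1.969, -2.432, -0.016]
contact_force: [-0.2, -0.0, -0.3]
width: 0.404
gripper_force: 0.0
clock: 32.4
position: [379.1, -155.1, 197.3]
eef_rot: [-1.972, -2.429, -0.015]
contact_force: [0.3, 0.4, -0.2]
width: 0.401
gripper_force: 0.0
[{'pixel': [376.1, 264.8], 'score': 0.88}]
[{'pixel': [277.2, 249.0], 'score': 0.84}]
```

View pics/end.png

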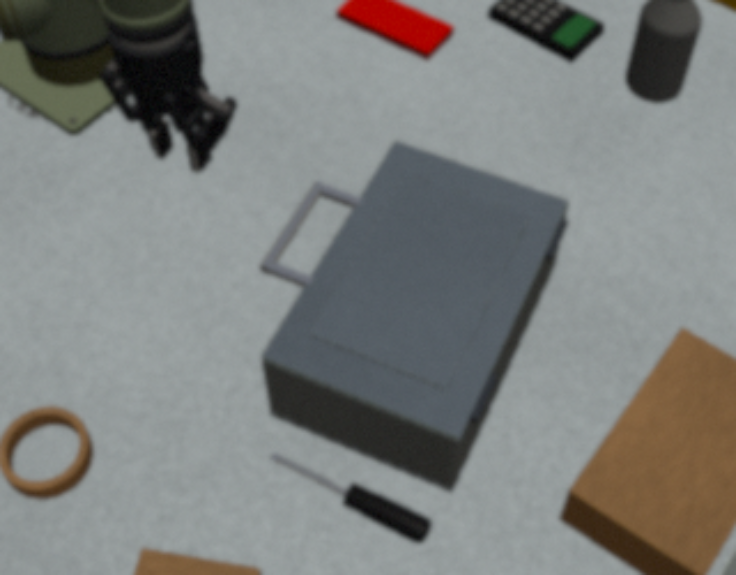

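The lid is fully shut (handle at crop (290,228)), the robot is clear, and everything visible on the bench is where it was.

```bash
python3 -c "from workcell import robot; print(robot.hand_in())"
```

```text
the job is handed in; nothing more can be done
None
```

The job is done and handed in at about 32 s: the stay locked at about 1.06 rad, the lid stood on it alone for over a second, the pin was pushed about 33 mm to break the joint, and the lid was lowered under grip until fully shut; the bench things still in view had not moved, and the sleeve, never touched, was last seen before the lid closed.

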